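Hang the potato masher between its neighbours on the hook rack

TASK

Pick up the potato masher that stands on the counter and hang it on the empty middle hook of the rack, between the turner and the scoop: push its neck into the hook's slot, past the sprung rollers and fully home, then let it down until its handle rests flat on the hook, and let go. Work by feel and gently: the hook is clamped at an unknown depth, so do not ram its end stop or force anything, and do not knock the tools beside it or disturb the things on the counter.

Things in the scene. Friction and masses are not known exactly. Their poses are not given: they have to be found in the camera images.
- rack: Fixed wooden hook rack, base 90 x 250 x 14 mm; upright board with its front 30 mm behind the origin. Origin: on the counter under the middle; +x points from the front, where tools enter, into the rack; y left, z up. Three steel hooks at y = +80, 0, -80 mm, top faces 165 mm up; only 4 mm hook lips stand higher. The middle one is empty; turner and scoop hang on the others, either way round.
- hook_seat (a point): NOMINAL seat of the middle hook: where the neck's axis stands when hung, level with the hook's top face, 165 mm up; axes as the rack's, 30 mm in front of its origin. True sideways and in height, but the hook is clamped up to 20 mm further in or out along the rack's x, unmeasured: feel for it. The slot's rigid end stop halts the neck only 0.7 mm past the true seat.
- hook_mouth (a point): Nominal mouth of the same hook (in or out with the seat), 30 mm in front of the seat at its top face. The hook is a level fork 32 mm wide, 8 mm thick, slot 13 mm wide, flared to about 25 mm at the mouth. On top, two lips rise 4 mm, inner faces 16.5 mm in front of the seat: the handle must pass above them and then be let down behind them.
- hook_rollers (a point): Midway between the nominal sprung rollers that bar the slot (in or out with the seat), 7.9 mm in front of the seat, 10 mm below the hook's top face. Rollers: 10 mm diameter, 10 mm tall, upright axes, gap 4 mm. A neck pushed in along rack +x parts them (push of about 4 to 8 N) and they close behind it.
- masher: Potato masher, 180 to 290 g, 157 mm tall, standing on its plate; origin: centre of the plate's underside, z up the tool. Round plate 64 mm wide, 5 thick; round neck 10 mm thick from 55 to 112 mm; square wooden handle 24 x 24 mm (sides along its x and y) from 112 to 157 mm. Grip the handle from above. To fit behind the lips its sides must be parallel to the rack's axes (any quarter turn).
- handle_underside (a point): On the masher's axis at the underside of its square handle, 112 mm above the plate's underside; this face rests on the hook when hung.
- turner: Slotted turner hanging on an outer hook, blade 62 mm wide, 3 mm thick, 62 mm tall, with the same neck and square handle as the masher. Origin at its lower end, 112 mm below the handle's underside, z up. Leave it hanging.
- scoop: Round steel scoop hanging on the other outer hook, cup 62 mm wide and 34 mm tall, with the same neck and square handle. Origin at its lower end, 112 mm below the handle's underside, z up. Leave it hanging.
- ramekin: White ramekin, 73 mm wide, 46 mm tall, origin under its centre. Bystander.
- jam: Jam jar, 66 mm wide, 100 mm tall, origin under its centre. Bystander.
- cinnamon: Spice jar, 44 mm wide, 96 mm tall, origin under its centre. Bystander.
Mind the look-alikes: they are no part of the job. Leave any green look-alike of the masher alone.

How it is judged:
On the way:
1. the masher is lifted clear of the counter (height (world z) of masher above 0.03 m), for 0.2 s.
At the end, for the whole second after the job is handed in: The masher hangs still (under 0.08 m/s) on the middle hook, upright within 0.06 rad: neck in the slot behind the lips, within 5 mm of its middle, handle underside 162.5 to 167.5 mm above the counter; turner and scoop still hang within 15 mm of where they hung, upright within 0.1 rad (x of handle_underside in the frame of rack between -0.055 and -0.007 m and y of handle_underside in the frame of rack between -0.005 and 0.005 m and z of handle_underside in the frame of rack between 0.1625 and 0.1675 m and angle between masher's own z axis and vertical below 0.06 rad and linear speed of masher below 0.08 m/s and distance of each of turner, scoop from where it was at the start of the episode below 0.015 m and angle between each of turner, scoop's own z axis and vertical below 0.1 rad); the robot touches nothing.
It fails at once if the masher is rammed into the slot (over 20 N while its handle is above the hook) or slammed down on the hook (over 45 N) ((contact force between masher and rack above 20 N and z of handle_underside in the frame of rack above 0.167 m) or contact force between masher and rack above 45 N).
It fails at once if the robot presses on the rack (over 15 N) (contact force between any of the fingers, the arm and rack above 15 N).
It fails at once if a tool beside the hook is knocked (over 4 N, or swung by 0.2 rad) (contact force between any of masher, the fingers, the arm and turner above 4 N or contact force between any of masher, the fingers, the arm and scoop above 4 N or angle between any of turner, scoop's own z axis and vertical above 0.2 rad).
It fails at once if a bystander on the counter is moved by more than 20 mm (distance of any of ramekin, jam, cinnamon from where it was at the start of the episode above 0.02 m).
It also fails if it takes over 58 s, if anything falls off the work surface, if the arm or the gripper's body presses on something with over 40 N, if the wrist force passes 120 N, or if a joint passes its speed limit or range.

ROBOT

A 7-joint arm with a two-finger parallel gripper is mounted at the origin on a cart in front of the work surface, level with it; the furniture and walls round the work are solid. World frame = base frame: x ahead of the robot, y to its left, z up, the work surface at z = 0. Lengths are in m, angles in rad, forces in N, time in s.
With the tool pointing down it reaches from about 0.4 to 0.925 m from the base axis. Payload 4.1 kg.
Tool frame: the origin (TCP) lies midway between the tips of the shut fingers; the grasp point (between the pads) lies 19 mm behind it; z points along the fingers, y is the line along which they close (so a half turn about z gives the same grasp; the last joint's range is limited). The gripper opens to 85 mm and grips with 20 to 120 N. Pads are 22 mm wide; open, the fingers measure 114 mm over their backs; the gripper's body (76 mm by 85 mm) begins 54 mm behind the grasp point. The pads swing forward as they close: fully open they stand 13 mm farther back than shut.
Start: joints at [-1.395, 0.398, 0.045, 1.537, -0.019, 1.207, -0.051], TCP at [0.176, 0.626, 0.231] pointing down, gripper open.
Joint ranges: [-2.82, 2.82], [-0.49, 2.23], [-1.37, 1.46], [0, 2.46], [-1.36, 4.5], [0.23, 2], [-2.94, 2.94]. Speed limits (rad/s): [2.57, 2.57, 3.14, 3.14, 3.14, 3.14, 3.14].

INTERFACE

Orientations are given as a rotation vector (axis times angle).
In Python, from workcell import * gives the robot as it stands.
- The arm moves only by the shell command python3 -m creep 'ROWS' [FORCE]. ROWS is a JSON object of lists of equal length, an entry for each row: "grip": the closure, from 0 (fully open) to 1 (shut); "linear": the shift along the tool's x, y, z in mm, a list of three; "twist": the turn about the tool's z in degrees. In form: {"grip": [grip, ...], "linear": [[x, y, z], ...], "twist": [twist, ...]}. A call has 1 to 12 rows; each row is the pose to reach, as a shift and turn from the pose commanded when the call began, along the tool's axes at that moment; what a row does not reach only later rows make up. A row lasts 1/12 s, in which the tool goes at most 41.7 mm and 7.16 degrees, less where a joint would pass 70% of its speed; a pose out of reach is approached as far as the arm can. A call with a gripper value outside its range is refused whole. The fingers move at their own pace and stop on an object; FORCE is the grip in N (left out, the last holds). Time passes only in rows, so rows that repeat a pose let the fingers close. It gives the time, the measured TCP pose, the force, the opening and the grip force at its end, in the units of the state.
- sense(): the state, without advancing time (a new reading comes with each control period).
- grab_frame(name): name is "scene" or "top" or "wrist"; returns the picture (384x512x3 uint8, red, green, blue); there is no depth.
- get_calibration(name): a dict with "fx", "fy", "cx", "cy" (pixels), "k1" (the pictures are not rectified: a ray, as slopes to the right and down, at radius r is drawn at 1 + k1 r^2 times it, then the intrinsics apply), "R" (3x3) and "t" (3): a world point X has camera coordinates R X + t. Camera axes: x right, y down, z forward; pixel columns grow to the right and rows downward; lengths in m; the calibration is good to about 2 mm. A picture is of the moment at which its call begins: read the wrist's pose just before it. get_calibration takes no time and is no camera call; for the wrist camera it gives the pose at the moment of the call.
- sign_off(): hands the job in; it is judged then, once.
The state is a dict: "time": time; "qpos": joint angles; "qd": joint speeds; "joint_efforts": joint torques, N m; "ee_pos": TCP position; "orientation": TCP orientation; "wrist_force": force on the tool from outside, world axes, zero at the start; "ft_torque": the same for the moment, N m; "finger_gap": finger opening in m; "grip_force": force on a finger pad.
Only numpy, scipy, OpenCV 4.12 (cv2) and the standard library are available. Lean on these libraries where they do the work, as an engineer would, in place of code of your own. Each camera call takes 0.05 s, during which the arm holds its last target. There are 200 camera calls.

## Working session

There is one attempt and no reset: what is moved stays moved. The work goes in short steps, Python scripts to look and compute and a shell command to move; the robot and the scene stay as the last step left them, time stands still between calls to the robot, and variables do not carry over. Pictures are saved under pics/ and viewed, at most 10 in all, crops included, and the job is handed in when it is done.

```bash
mkdir -p pics; ls
python3 - <<'E'
from workcell import *
import cv2
print(sense())
for n in ("scene","top"):
    c=get_calibration(n); print(n,c)
    cv2.imwrite(f"pics/{n}0.png",cv2.resize(grab_frame(n)[:,:,::-1],(800,600),interpolation=cv2.INTER_CUBIC))
E
```

```text
pics
{'time': 0.0, 'qpos': array([-1.39500426,  0.39916455,  0.04503226,  1.5378711 , -0.01869283,
        1.20691441, -0.05068542]), 'qd': array([ 0.00108184, -0.00131948, -0.00096331,  0.00043124, -0.00147468,
        0.00062396, -0.00019498]), 'joint_efforts': array([-1.92994794e-04, -4.75122464e+01,  1.36390015e+00, -2.54221648e+01,
        1.14544609e-02,  9.48363886e-03,  2.63811948e-06]), 'ee_pos': array([0.17618362, 0.62500771, 0.23028514]), 'orientation': array([-4.30064403e-01, -3.11188741e+00,  3.03458963e-03]), 'wrist_force': array([-0.25176134,  0.18877833, -0.54183591]), 'ft_torque': array([ 0.0175849 , -0.0310237 ,  0.01585919]), 'grip_force': 0.0, 'finger_gap': 0.08543094140979433}
scene {'fx': 428.7516741345738, 'fy': 428.7516741345738, 'cx': 252.48692881892688, 'cy': 190.15719177893675, 'k1': -0.13411244131556393, 'R': array([[-0.84736445, -0.53087132, -0.01221234],
       [-0.35981188,  0.59093326, -0.72203414],
       [ 0.39052389, -0.60743192, -0.69174964]]), 't': array([0.5106197 , 0.21861871, 1.37850083])}
top {'fx': 346.7162046421777, 'fy': 346.7162046421777, 'cx': 258.44751198839106, 'cy': 194.80257517865618, 'k1': 0.015007944948635851, 'R': array([[-0.01566618, -0.99984028, -0.00860136],
       [-0.98127664,  0.01702575, -0.19184962],
       [ 0.19196543,  0.00543476, -0.98138664]]), 't': array([0.12052506, 0.54708685, 1.06499355])}
```

View pics/scene0.png

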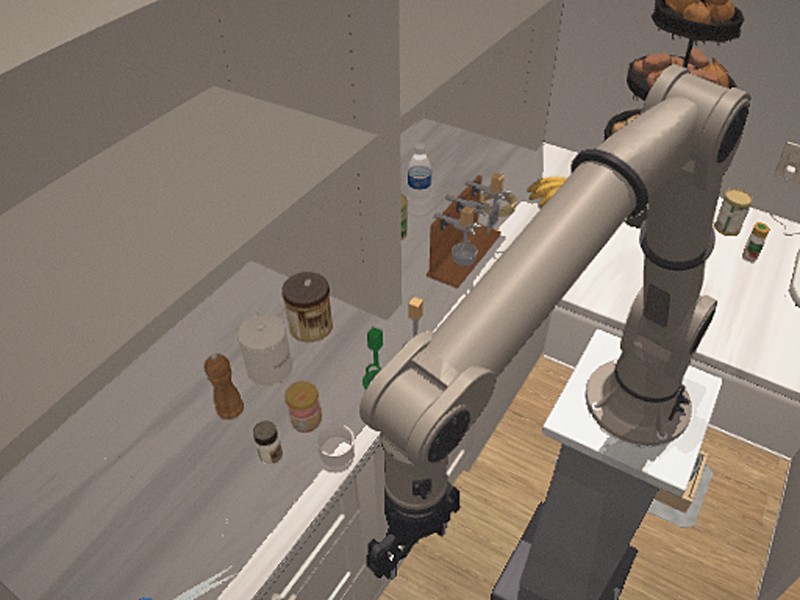

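View pics/top0.png

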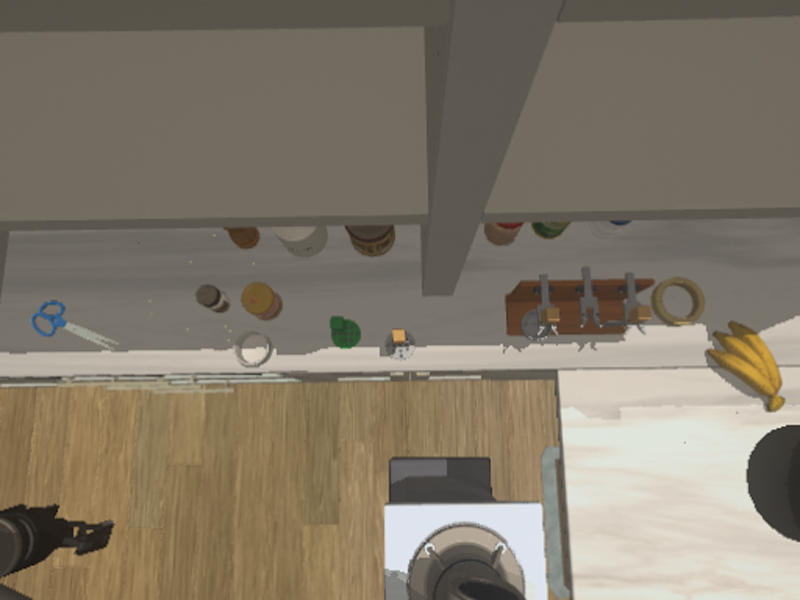

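The scene shows the masher (wooden handle), the green look-alike to its left, and the rack to its right with its hooks facing the robot. In the top view (800x600) the masher is at (400,340), the green one at (345,332) and the rack at about (580,305). I'll enlarge these.

```bash
cat > h.py <<'E'
from workcell import *
import numpy as np, cv2
from scipy.spatial.transform import Rotation as Ro
def pix2world(c,uv,z):
    K=np.array([[c['fx'],0,c['cx']],[0,c['fy'],c['cy']],[0,0,1]])
    d=np.array([(uv[0]-c['cx'])/c['fx'],(uv[1]-c['cy'])/c['fy']]); s=d.copy()
    for _ in range(20): s=d/(1+c['k1']*(s@s))
    R=np.array(c['R']);o=-R.T@np.array(c['t']); r=R.T@np.array([s[0],s[1],1])
    return o+r*(z-o[2])/r[2]
def world2pix(c,X):
    p=np.array(c['R'])@np.array(X,float)+c['t']; s=p[:2]/p[2]; s=s*(1+c['k1']*(s@s))
    return np.array([c['fx']*s[0]+c['cx'],c['fy']*s[1]+c['cy']])
def crop(im,u0,v0,w,h,k,name):
    cv2.imwrite(name,cv2.resize(im[v0:v0+h,u0:u0+w,::-1],(w*k,h*k),interpolation=cv2.INTER_CUBIC))
E
python3 - <<'E'
from h import *
im=grab_frame("top"); a=im[195:235,205:285]; b=im[165:230,315:445]
A=cv2.resize(a,(480,240),interpolation=cv2.INTER_CUBIC);B=cv2.resize(b,(780,390-40),interpolation=cv2.INTER_CUBIC) if 0 else cv2.resize(b,(715,357),interpolation=cv2.INTER_CUBIC)
o=np.zeros((600,720,3),np.uint8);o[:240,:480]=A;o[243:600,:715]=B
cv2.imwrite("pics/c1.png",o[:,:,::-1])
E
```

```text
(no output)
```

View pics/c1.png

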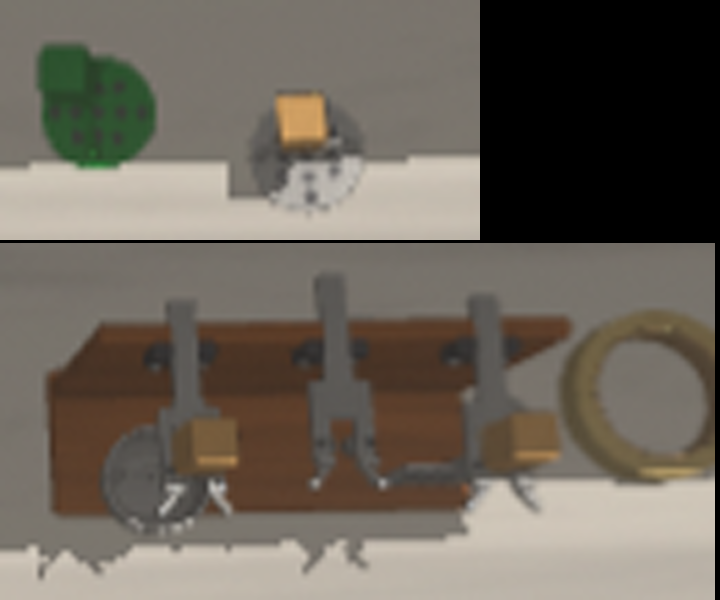

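The crop shows the masher handle top centred at (301,116) in the upper panel. In the lower panel the middle hook tips are at (316,485) and (383,485), and the rack base front edge runs from (55,513) to (463,508).

Run:
```python
from h import *
c=get_calibration("top")
A=lambda x,y:(205+x/6,195+y/6); B=lambda x,y:(315+x/5.5,165+(y-243)/5.5)
for n,p,z in [("handle",A(301,116),.157),("hTL",A(277,95),.157),("hTR",A(323,93),.157),("green",A(63,67),.157),
 ("tipL",B(316,485),.167),("tipR",B(383,485),.167),("stemback",B(331,275),.165),("Rstemback",B(484,296),.165),("Lstemback",B(181,301),.165),
 ("baseFL",B(55,515),.014),("baseFR",B(463,510),.014),("boardBL",B(100,325),.1),("boardBR",B(570,320),.1),("scoopH",B(216,442),.210),("turnH",B(537,434),.210)]:
    print(n,pix2world(c,p,z).round(4))
s=sense(); R=Ro.from_rotvec(s['orientation']).as_matrix(); print(R.round(3)); cw=get_calibration("wrist"); Rw=np.array(cw['R']);print(cw['fx'],cw['k1'],(R.T@((-Rw.T@cw['t'])-s['ee_pos'])).round(4),(Rw@R).round(3))
```

```text
handle [0.4714 0.1213 0.157 ]
hTL [0.4818 0.1327 0.157 ]
hTR [0.4824 0.1105 0.157 ]
green [0.4973 0.2362 0.157 ]
tipL [ 0.4798 -0.2141  0.167 ]
tipR [ 0.4793 -0.2487  0.167 ]
stemback [ 0.5927 -0.2315  0.165 ]
Rstemback [ 0.5797 -0.3111  0.165 ]
Lstemback [ 0.58   -0.1513  0.165 ]
baseFL [ 0.4869 -0.1067  0.014 ]
baseFR [ 0.4859 -0.3499  0.014 ]
boardBL [ 0.583  -0.1217  0.1   ]
boardBR [ 0.5811 -0.3852  0.1   ]
scoopH [ 0.496  -0.1522  0.21  ]
turnH [ 0.4973 -0.3115  0.21  ]
[[-0.963  0.271 -0.   ]
 [ 0.271  0.963 -0.001]
 [-0.    -0.001 -1.   ]]
300.90408066613435 0.020224139374959822 [ 0.0752 -0.0005 -0.1437] [[ 0.     1.    -0.   ]
 [-0.955 -0.    -0.296]
 [-0.296  0.     0.955]]
```

Run:
```python
from h import *
def ray(c,uv):
    a=pix2world(c,uv,0.);b=pix2world(c,uv,.5);return a,(b-a)/np.linalg.norm(b-a)
def tri(p,q):
    a,d=ray(get_calibration("top"),np.array(p)*.64);b,e=ray(get_calibration("scene"),np.array(q)*.64)
    t=np.linalg.lstsq(np.c_[d,-e],b-a,rcond=None)[0];x,y=a+t[0]*d,b+t[1]*e
    print(x.round(3),y.round(3))
tri((422,293),(400,315)); tri((455,293),(400,315)); 
tri((398,336),(416,302)) # masher check
tri((592,328),(443,222))
```

```text
[0.578 0.073 0.029] [0.549 0.062 0.023]
[ 0.595 -0.005 -0.058] [ 0.592 -0.007 -0.059]
[0.47  0.123 0.155] [0.471 0.123 0.155]
[ 0.485 -0.25   0.114] [ 0.582 -0.196  0.109]
```

The handle is confirmed at (0.471, 0.122, 0.157). The divider panel starts at x of about 0.58, so I'll keep clear of it. I'll move above the masher now.

```bash
python3 -m creep '{"grip":[0,0,0,0,0,0,0,0,0,0,0,0],"linear":[[-12,-12,-10],[-36,-35,-20],[-60,-58,-30],[-84,-81,-40],[-108,-104,-40],[-132,-127,-40],[-156,-150,-40],[-180,-173,-40],[-204,-196,-40],[-228,-219,-40],[-252,-242,-40],[-276,-265,-40]],"twist":[0,0,-1,-2,-4,-6,-8,-10,-12,-14,-15,-15.7]}'
python3 - <<'E'
from h import *
s=sense();R=Ro.from_rotvec(s['orientation']).as_matrix();print(s['time'],s['ee_pos'],(R.T@(np.array([.466,.122,.27])-s['ee_pos'])*1000).round(1));print(R.round(4))
E
```

```text
time: 1.15
ee_pos: [0.3705, 0.294, 0.2712]
orientation: [0.0, -3.141, -0.0]
wrist_force: [0.9, 0.9, -0.7]
finger_gap: 0.0853
grip_force: 0.0
1.15 [0.37052782 0.29396258 0.27120084] [ -95.4 -172.     1.2]
[[-1.e+00 -1.e-04 -2.e-04]
 [-1.e-04  1.e+00  1.e-04]
 [ 2.e-04  1.e-04 -1.e+00]]
```

```bash
python3 -m creep '{"grip":[0,0,0,0,0,0,0,0],"linear":[[-16,-29,0],[-32,-58,0],[-48,-87,0],[-64,-116,0],[-80,-145,0],[-90,-165,0],[-95,-172,0],[-95,-172,0]],"twist":[0,0,0,0,0,0,0,0]}'
python3 - <<'E'
from h import *
s=sense();c=get_calibration("wrist");im=grab_frame("wrist");np.savez("w1.npz",**{k:np.array(v) for k,v in c.items()})
print(s['ee_pos'],world2pix(c,[.471,.122,.157]))
u,v=world2pix(c,[.471,.122,.157]).astype(int)
u0,v0=max(0,min(u-80,352)),max(0,min(v-60,264));print(u0,v0);cv2.imwrite("pics/w1full.png",im[:,:,::-1]);crop(im,u0,v0,160,120,5,"pics/w1.png")
E
```

```text
time: 1.82
ee_pos: [0.4657, 0.1217, 0.2712]
orientation: [0.008, 3.141, -0.0]
wrist_force: [-0.3, 0.7, 0.7]
finger_gap: 0.0858
grip_force: 0.0
[0.46570375 0.12168701 0.27123642] [251.95852614 198.93910535]
171 138
```

View pics/w1.png

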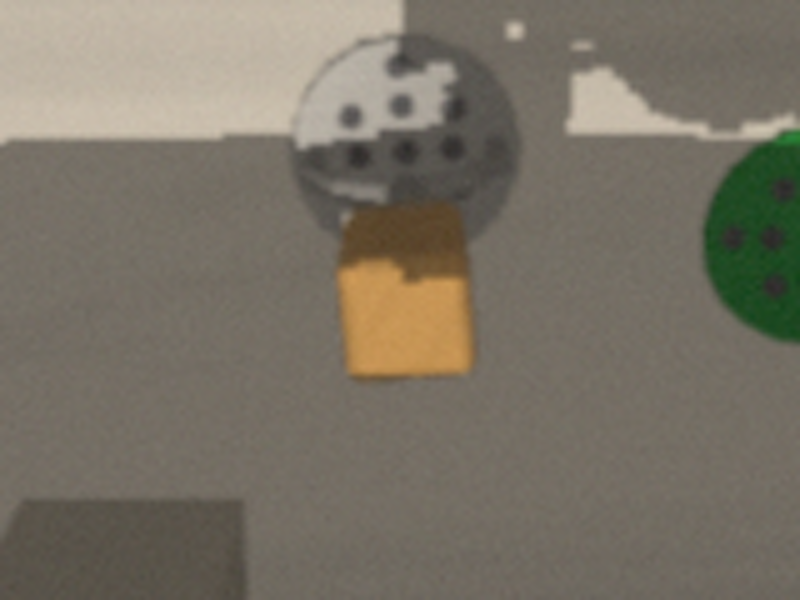

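The masher handle's top face has corners (340,265), (468,272), (472,372) and (349,376) in the crop. The plate lies above it and the green one is at the right.

Run:
```python
from h import *
c={k:v for k,v in np.load("w1.npz").items()}
P=[pix2world(c,(171+x/5,138+y/5),.157) for x,y in [(340,265),(468,272),(472,372),(349,376)]]
print(np.round(P,4),np.mean(P,0))
for i in range(4):
    d=P[(i+1)%4]-P[i];print(np.hypot(*d[:2])*1000,np.degrees(np.arctan2(d[1],d[0])))
print("plate",[pix2world(c,(171+x/5,138+y/5),.005).round(4) for x,y in [(293,150),(521,150),(405,37)]])
```

```text
[[0.4635 0.1105 0.157 ]
 [0.4649 0.1333 0.157 ]
 [0.4839 0.1342 0.157 ]
 [0.4846 0.1118 0.157 ]] [0.47423738 0.12243749 0.157     ]
22.85582975041052 86.45254743731468
18.980078841055732 2.6736945372861456
22.421643415862565 -88.31139207302357
21.07358058103607 -176.50273111309778
plate [array([0.4736, 0.0915, 0.005 ]), array([0.4739, 0.1546, 0.005 ]), array([0.4427, 0.1226, 0.005 ])]
```

```bash
python3 -m creep '{"grip":[0,0,0,0,0,0,0,0.3,0.5,0.6],"linear":[[-3,1,20],[-7,1,50],[-7,1,80],[-7,1,110],[-7,1,135],[-7,1,150],[-7,1,154],[-7,1,154],[-7,1,154],[-7,1,154]],"twist":[-1,-2,-2.5,-2.5,-2.5,-2.5,-2.5,-2.5,-2.5,-2.5]}' 25 && python3 -m creep '{"grip":[0.7,0.8,0.9,1,1,1,1,1],"linear":[[0,0,0],[0,0,0],[0,0,0],[0,0,0],[0,0,0],[0,0,0],[0,0,0],[0,0,0]],"twist":[0,0,0,0,0,0,0,0]}' 25
```

```text
time: 2.7
ee_pos: [0.4729, 0.1258, 0.1186]
orientation: [-0.069, 3.139, 0.002]
wrist_force: [0.5, -0.1, 0.2]
finger_gap: 0.051
grip_force: 0.0
time: 3.37
ee_pos: [0.4726, 0.1245, 0.1181]
orientation: [-0.067, 3.14, 0.001]
wrist_force: [-0.4, -1.4, 6.1]
finger_gap: 0.0239
grip_force: 26.1
```

Run:
```python
from h import *
s=sense();print(s['ee_pos'],s['wrist_force'],s['ft_torque'],s['finger_gap'],s['grip_force'])
```

```text
[0.47261999 0.12454892 0.11812584] [-0.38914791 -1.43315316  6.14567084] [-0.25300718  0.33344713  0.04683753] 0.02388299139465745 26.080301105976105
```

```bash
python3 -m creep '{"grip":[1,1,1,1,1,1,1,1,1,1],"linear":[[0,0,0],[0,0,0],[0,0,0],[0,0,-10],[0,0,-25],[0,0,-40],[0,0,-60],[0,0,-78],[0,0,-78],[0,0,-78]],"twist":[0,0,0,0,0,0,0,0,0,0]}' 80
python3 - <<'E'
from h import *
s=sense();R=Ro.from_rotvec(s['orientation']).as_matrix();print(R.round(4)[:2]);print((R.T@(np.array([.425,-.231,s['ee_pos'][2]])-s['ee_pos'])*1000).round(1))
E
```

```text
time: 4.2
ee_pos: [0.4722, 0.1249, 0.1958]
orientation: [-0.068, 3.139, 0.002]
wrist_force: [0.1, -0.9, -2.5]
finger_gap: 0.0233
grip_force: 78.7
[[-0.9991 -0.0431  0.0014]
 [-0.0431  0.9991  0.0012]]
[  62.5 -353.6   -0.5]
```

```bash
python3 -m creep '{"grip":[1,1,1,1,1,1,1,1,1,1,1,1],"linear":[[15,-12,0],[30,-40,0],[40,-75,0],[45,-110,0],[48,-145,0],[50,-180,0],[54,-215,0],[57,-250,0],[60,-285,0],[62,-315,0],[62,-340,0],[62,-353,0]],"twist":[0,0.5,1,1.5,2,2.5,2.5,2.5,2.5,2.5,2.5,2.5]}' && python3 -m creep '{"grip":[1,1,1],"linear":[[0,0,0],[0,0,0],[0,0,0]],"twist":[0,0,0]}'
python3 - <<'E'
from h import *
s=sense();c=get_calibration("wrist");im=grab_frame("wrist");np.savez("w2.npz",**{k:np.array(v) for k,v in c.items()})
im2=grab_frame("top");cv2.imwrite("pics/top2.png",im2[:,:,::-1])
cv2.imwrite("pics/w2.png",cv2.resize(im[:,:,::-1],(800,600),interpolation=cv2.INTER_CUBIC));np.save("w2.npy",im)
E
```

```text
time: 5.2
ee_pos: [0.4234, -0.234, 0.1941]
orientation: [-0.008, -3.139, 0.002]
wrist_force: [0.1, -1.0, -3.0]
finger_gap: 0.0231
grip_force: 78.9
time: 5.45
ee_pos: [0.4246, -0.2291, 0.1942]
orientation: [0.001, -3.139, -0.002]
wrist_force: [0.3, 1.8, -2.6]
finger_gap: 0.0235
grip_force: 79.0
```

View pics/w2.png

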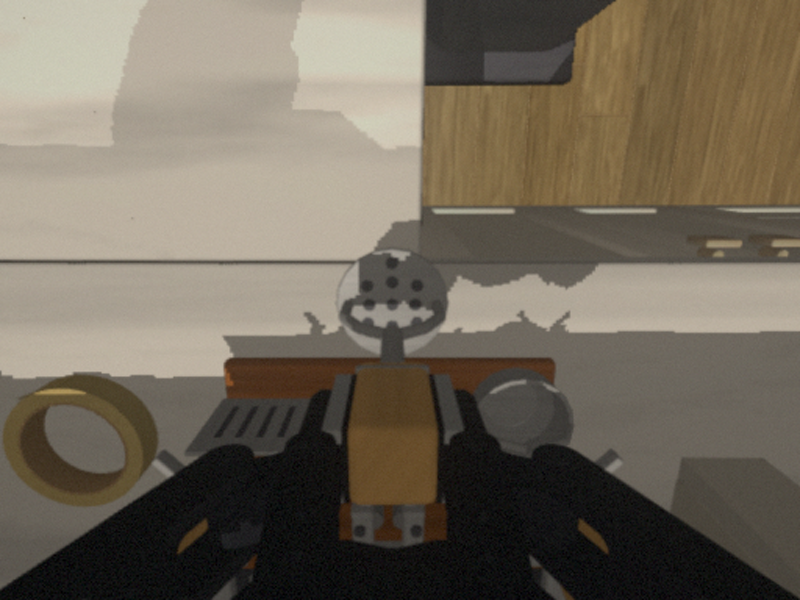

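The view shows the gripped handle centred at (393,470). The middle hook is just beyond it at (345-430,500-545), and the rack's front edge from (226,360) to (554,359) is level with the image. I'll zoom in.

Run:
```python
from h import *
im=np.load("w2.npy");crop(im,200,222,100,132,6,"pics/w2c.png") if 0 else crop(im,140,225,220,130,3,"pics/tmp.png")
a=cv2.resize(im[225:290,140:360],(800,236),interpolation=cv2.INTER_CUBIC);b=cv2.resize(im[310:355,205:297],(720,352),interpolation=cv2.INTER_CUBIC)
o=np.zeros((595,800,3),np.uint8);o[:236]=a;o[240:592,:720]=b
cv2.imwrite("pics/w2c.png",o[:,:,::-1])
```

```text
(no output)
```

View pics/w2c.png

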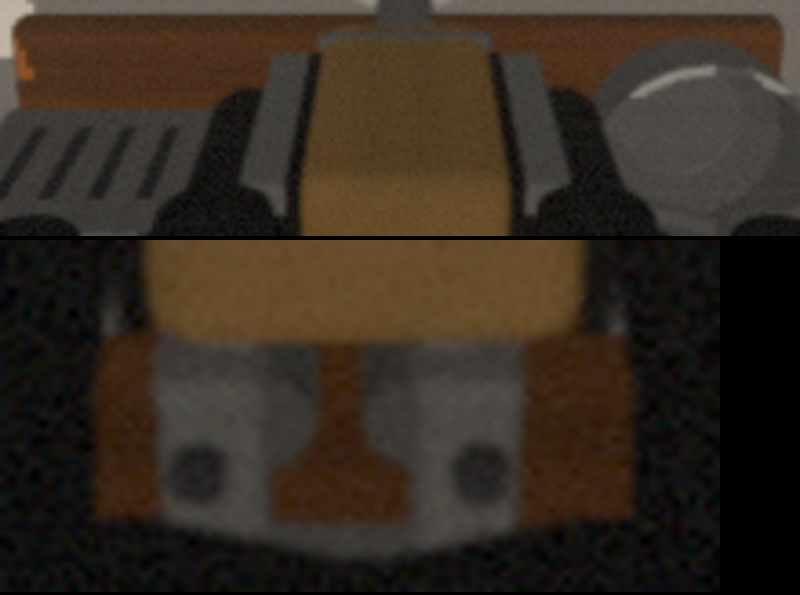

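Lower panel: the fork's outer edges are at x=157 and 524 (row 470), the slot gap is centred at 340 and its end is at row 522. The handle's far edge spans 148 to 585 at row 338.

Run:
```python
from h import *
c={k:v for k,v in np.load("w2.npz").items()}
B=lambda x,y:(205+x/7.826,310+(y-240)/7.826); A=lambda x,y:(140+x/3.636,225+y/3.636)
for n,p,z in [("forkL",B(157,470),.165),("forkR",B(524,470),.165),("gap",B(340,418),.16),("slotend",B(340,522),.157),("slotendtop",B(340,522),.165),("handL",B(148,338),.194+.039),("handR",B(585,338),.194+.039),("baseL",A(13,17),.014),("baseR",A(780,17),.014)]:
    print(n,pix2world(c,p,z).round(4))
s=sense();print(s['ee_pos'],s['orientation'])
```

```text
forkL [ 0.506  -0.2476  0.165 ]
forkR [ 0.5061 -0.2149  0.165 ]
gap [ 0.5048 -0.2313  0.16  ]
slotend [ 0.5192 -0.2314  0.157 ]
slotendtop [ 0.5117 -0.2313  0.165 ]
handL [ 0.436 -0.241  0.233]
handR [ 0.436  -0.2177  0.233 ]
baseL [ 0.4874 -0.3538  0.014 ]
baseR [ 0.4875 -0.109   0.014 ]
[ 0.42512037 -0.22902816  0.19467586] [ 2.37645521e-03 -3.14061454e+00 -2.06300233e-03]
```

```bash
python3 -m creep '{"grip":[1,1,1,1,1,1,1,1,1,1],"linear":[[0,-1,6],[0,-2.2,12],[-10,-2.2,12],[-22,-2.2,12],[-34,-2.2,12],[-44,-2.2,12],[-52,-2.2,12],[-58,-2.2,12],[-60,-2.2,12],[-60,-2.2,12]],"twist":[0,0,0,0,0,0,0,0,0,0]}' 90
python3 - <<'E'
from h import *
s=sense();c=get_calibration("wrist");im=grab_frame("wrist");np.savez("w3.npz",**{k:np.array(v) for k,v in c.items()});print(s['ee_pos'],s['wrist_force'],s['ft_torque'],s['orientation'])
a=cv2.resize(im[150:290,140:360],(800,510),interpolation=cv2.INTER_CUBIC);cv2.imwrite("pics/w3c.png",a[:,:,::-1])
E
```

```text
time: 6.38
ee_pos: [0.4857, -0.233, 0.1832]
orientation: [-0.001, -3.141, 0.0]
wrist_force: [0.9, -0.5, -1.4]
finger_gap: 0.023
grip_force: 88.3
[ 0.48566993 -0.23298719  0.18315955] [ 0.93509178 -0.50086449 -1.37720333] [-0.02337791  0.0196864   0.00303104] [-5.59346254e-04 -3.14126695e+00  4.89764392e-04]
```

View pics/w3c.png

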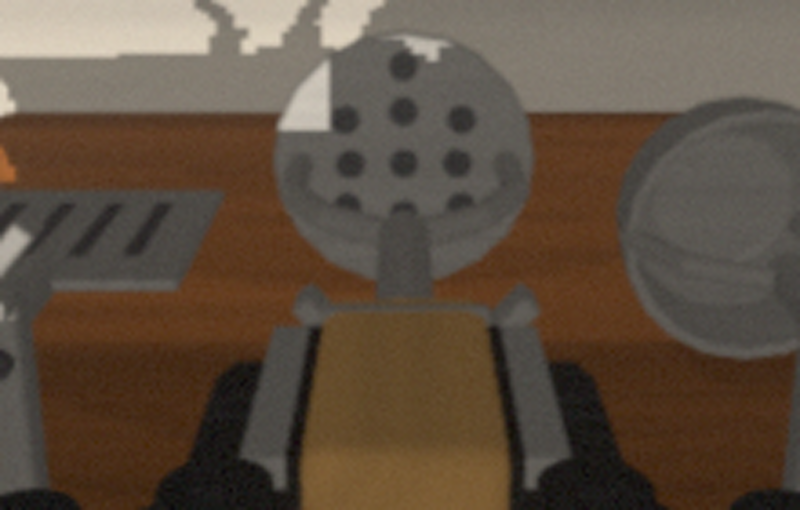

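The fork tips are visible at (311,300) and (520,300) in the crop, with the neck between them at x=405, in the mouth.

Run:
```python
from h import *
c={k:v for k,v in np.load("w3.npz").items()}
A=lambda x,y:(140+x/3.636,150+y/3.643)
for n,p,z in [("tipL",A(311,292),.165),("tipR",A(521,292),.165),("neckL",A(378,290),.14),("neckR",A(433,290),.14),("hL",A(303,455),.222),("hR",A(510,455),.222),("hbotL",A(330,305),.177),("hbotR",A(492,305),.177),("plateL",A(275,150),.07),("plateR",A(532,150),.07)]: print(n,pix2world(c,p,z).round(4))
```

```text
tipL [ 0.4799 -0.2483  0.165 ]
tipR [ 0.4799 -0.2147  0.165 ]
neckL [ 0.4903 -0.2382  0.14  ]
neckR [ 0.4903 -0.228   0.14  ]
hL [ 0.4745 -0.2444  0.222 ]
hR [ 0.4745 -0.2219  0.222 ]
hbotL [ 0.4768 -0.2444  0.177 ]
hbotR [ 0.4768 -0.2203  0.177 ]
plateL [ 0.4833 -0.2648  0.07  ]
plateR [ 0.4833 -0.2021  0.07  ]
```

```bash
python3 -m creep '{"grip":[1,1,1,1,1,1],"linear":[[-1,1.5,0],[-3,1.5,0],[-5,1.5,0],[-7,1.5,0],[-8,1.5,0],[-8,1.5,0]],"twist":[0,0,0,0,0,0]}' && python3 -m creep '{"grip":[1,1,1,1,1,1],"linear":[[-1,0,0],[-2,0,0],[-3,0,0],[-4,0,0],[-4,0,0],[-4,0,0]],"twist":[0,0,0,0,0,0]}'
```

```text
time: 6.93
ee_pos: [0.4935, -0.2314, 0.1833]
orientation: [0.001, 3.141, -0.0]
wrist_force: [-0.1, 0.1, -2.4]
finger_gap: 0.0231
grip_force: 88.3
time: 7.43
ee_pos: [0.4969, -0.2312, 0.1831]
orientation: [-0.001, -3.141, -0.001]
wrist_force: [-2.1, 0.9, -1.7]
finger_gap: 0.0229
grip_force: 88.4
```

```bash
python3 -m creep '{"grip":[1,1,1,1,1],"linear":[[-0.5,0,0],[-1,0,0],[-1.5,0,0],[-2,0,0],[-2,0,0]],"twist":[0,0,0,0,0]}' && python3 -m creep '{"grip":[1,1,1,1,1],"linear":[[-0.5,0,0],[-1,0,0],[-1.5,0,0],[-2,0,0],[-2,0,0]],"twist":[0,0,0,0,0]}'
```

```text
time: 7.85
ee_pos: [0.4979, -0.2317, 0.1831]
orientation: [-0.002, -3.139, -0.001]
wrist_force: [-5.1, 1.1, 1.1]
finger_gap: 0.0231
grip_force: 88.7
time: 8.27
ee_pos: [0.5011, -0.2317, 0.1832]
orientation: [-0.002, -3.142, 0.0]
wrist_force: [-3.0, 0.7, -1.6]
finger_gap: 0.0228
grip_force: 88.8
```

```bash
python3 -m creep '{"grip":[1,1,1,1,1],"linear":[[-0.5,0,0],[-1,0,0],[-1.5,0,0],[-2,0,0],[-2,0,0]],"twist":[0,0,0,0,0]}' && python3 -m creep '{"grip":[1,1,1,1,1],"linear":[[-0.5,0,0],[-1,0,0],[-1.5,0,0],[-2,0,0],[-2,0,0]],"twist":[0,0,0,0,0]}'
```

```text
time: 8.68
ee_pos: [0.5042, -0.2313, 0.1832]
orientation: [0.0, 3.14, -0.001]
wrist_force: [0.4, 0.2, -3.7]
finger_gap: 0.0228
grip_force: 88.5
time: 9.1
ee_pos: [0.5059, -0.2313, 0.1833]
orientation: [0.001, 3.14, -0.0]
wrist_force: [0.8, -0.0, -4.7]
finger_gap: 0.0235
grip_force: 88.4
```

```bash
python3 -m creep '{"grip":[1,1,1,1,1],"linear":[[-0.5,0,0],[-1,0,0],[-1.5,0,0],[-2,0,0],[-2,0,0]],"twist":[0,0,0,0,0]}' && python3 -m creep '{"grip":[1,1,1,1],"linear":[[-0.5,0,0],[-1,0,0],[-1,0,0],[-1,0,0]],"twist":[0,0,0,0]}' && python3 -m creep '{"grip":[1,1,1,1],"linear":[[-0.4,0,0],[-0.8,0,0],[-0.8,0,0],[-0.8,0,0]],"twist":[0,0,0,0]}'
```

```text
time: 9.52
ee_pos: [0.5079, -0.2313, 0.1833]
orientation: [0.001, 3.14, -0.0]
wrist_force: [1.9, 0.4, -6.3]
finger_gap: 0.0232
grip_force: 88.2
time: 9.85
ee_pos: [0.5088, -0.2313, 0.1833]
orientation: [0.001, 3.141, -0.0]
wrist_force: [2.2, -0.3, -6.9]
finger_gap: 0.0232
grip_force: 88.2
time: 10.18
ee_pos: [0.5093, -0.2314, 0.1833]
orientation: [0.001, 3.141, 0.0]
wrist_force: [3.7, 1.1, -6.1]
finger_gap: 0.0233
grip_force: 88.2
```

```bash
python3 -m creep '{"grip":[1,1,1,1],"linear":[[-0.5,0,0],[-1,0,0],[-1,0,0],[-1,0,0]],"twist":[0,0,0,0]}' && python3 -m creep '{"grip":[1,1,1,1],"linear":[[-0.4,0,0],[-0.8,0,0],[-0.8,0,0],[-0.8,0,0]],"twist":[0,0,0,0]}'; python3 -c "
from workcell import *
print(sense()['ft_torque'])"
```

```text
time: 10.52
ee_pos: [0.5104, -0.2313, 0.1834]
orientation: [0.001, 3.141, 0.0]
wrist_force: [2.6, 0.1, -5.3]
finger_gap: 0.0228
grip_force: 88.2
time: 10.85
ee_pos: [0.5108, -0.2312, 0.1834]
orientation: [-0.001, -3.141, -0.001]
wrist_force: [2.9, 1.2, -3.1]
finger_gap: 0.0231
grip_force: 88.3
[ 0.45553741 -0.80033856  0.03379691]
```

```bash
python3 -m creep '{"grip":[1,1,1],"linear":[[-0.4,0,0],[-0.7,0,0],[-0.7,0,0]],"twist":[0,0,0]}' && python3 -m creep '{"grip":[1,1,1],"linear":[[-0.4,0,0],[-0.6,0,0],[-0.6,0,0]],"twist":[0,0,0]}'
```

```text
time: 11.1
ee_pos: [0.5112, -0.2314, 0.1833]
orientation: [-0.001, -3.141, -0.001]
wrist_force: [2.1, 1.8, -2.4]
finger_gap: 0.0235
grip_force: 88.4
time: 11.35
ee_pos: [0.5117, -0.2319, 0.1833]
orientation: [-0.002, -3.141, 0.001]
wrist_force: [0.5, 1.2, -2.0]
finger_gap: 0.0233
grip_force: 88.5
```

Axial force has dropped to about zero at x=0.512, which matches the seat inferred from first roller contact (0.4965+0.015). Now I'll lower it.

```bash
python3 -m creep '{"grip":[1,1,1,1,1,1,1,1],"linear":[[0,0,1],[0,0,2],[0,0,3],[0,0,4],[0,0,5],[0,0,6],[0,0,7],[0,0,7]],"twist":[0,0,0,0,0,0,0,0]}' && python3 -m creep '{"grip":[1,1,1,1,1,1],"linear":[[0,0,0.7],[0,0,1.4],[0,0,2],[0,0,2.5],[0,0,2.5],[0,0,2.5]],"twist":[0,0,0,0,0,0]}'
```

```text
time: 12.02
ee_pos: [0.5118, -0.2315, 0.1759]
orientation: [-0.001, -3.141, -0.0]
wrist_force: [-0.2, 0.3, -1.5]
finger_gap: 0.0232
grip_force: 88.5
time: 12.52
ee_pos: [0.5121, -0.2314, 0.1737]
orientation: [-0.001, -3.142, -0.0]
wrist_force: [0.0, 0.3, -1.8]
finger_gap: 0.023
grip_force: 88.5
```

```bash
python3 -m creep '{"grip":[1,1,1,1],"linear":[[0,0,0.5],[0,0,1],[0,0,1.5],[0,0,1.5]],"twist":[0,0,0,0]}' && python3 -m creep '{"grip":[1,1,1,1],"linear":[[0,0,0.5],[0,0,1],[0,0,1],[0,0,1]],"twist":[0,0,0,0]}'
```

```text
time: 12.85
ee_pos: [0.512, -0.2314, 0.1721]
orientation: [-0.001, -3.141, -0.0]
wrist_force: [-0.2, 0.1, -2.2]
finger_gap: 0.0233
grip_force: 88.5
time: 13.18
ee_pos: [0.5121, -0.2314, 0.1713]
orientation: [0.001, 3.141, 0.0]
wrist_force: [-0.1, 0.8, -2.0]
finger_gap: 0.0229
grip_force: 88.8
```

```bash
python3 -m creep '{"grip":[1,1,1,1],"linear":[[0,0,0.3],[0,0,0.6],[0,0,0.8],[0,0,0.8]],"twist":[0,0,0,0]}' && python3 -m creep '{"grip":[1,1,1,1],"linear":[[0,0,0.3],[0,0,0.6],[0,0,0.6],[0,0,0.6]],"twist":[0,0,0,0]}'
```

```text
time: 13.52
ee_pos: [0.5122, -0.2315, 0.1712]
orientation: [0.001, 3.141, 0.001]
wrist_force: [-2.7, 0.5, 5.2]
finger_gap: 0.0231
grip_force: 89.5
time: 13.85
ee_pos: [0.5122, -0.2315, 0.1712]
orientation: [0.001, 3.141, 0.002]
wrist_force: [-3.2, 2.2, 8.4]
finger_gap: 0.0232
grip_force: 89.9
```

```bash
python3 -m creep '{"grip":[1,1,1,1],"linear":[[0,0,-0.4],[0,0,-0.8],[0,0,-0.8],[0,0,-0.8]],"twist":[0,0,0,0]}' 20 && python3 -m creep '{"grip":[0.68,0.66,0.64,0.62,0.6,0.57,0.54,0.52,0.5,0.5],"linear":[[0,0,0],[0,0,0],[0,0,0],[0,0,0],[0,0,0],[0,0,0],[0,0,0],[0,0,0],[0,0,0],[0,0,0]],"twist":[0,0,0,0,0,0,0,0,0,0]}'
python3 - <<'E'
from h import *
im=grab_frame("wrist");s=sense();print(s['wrist_force'])
a=cv2.resize(im[150:300,130:380],(800,480),interpolation=cv2.INTER_CUBIC);cv2.imwrite("pics/w4.png",a[:,:,::-1])
E
```

```text
time: 14.18
ee_pos: [0.5122, -0.2315, 0.1712]
orientation: [0.001, 3.141, 0.001]
wrist_force: [-2.5, 1.9, 7.2]
finger_gap: 0.0232
grip_force: 89.5
time: 15.02
ee_pos: [0.5121, -0.2315, 0.1707]
orientation: [0.001, 3.141, 0.0]
wrist_force: [0.2, 0.2, 0.3]
finger_gap: 0.0429
grip_force: 0.0
[-0.30299318  0.22915206  0.30270042]
```

View pics/w4.png

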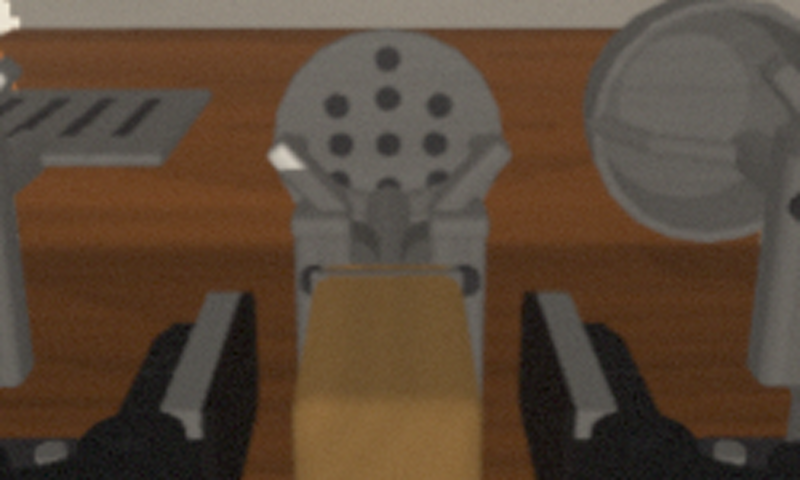

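The fingers stand clear of the handle at (195,370) and (590,370). The handle is square and centred behind the lips (rows 205-240), and the neck is past the rollers. Now I'll retreat straight up.

```bash
python3 -m creep '{"grip":[0.5,0.5,0.5,0.5,0.5,0.5,0.5,0.5],"linear":[[0,0,-4],[0,0,-12],[0,0,-25],[0,0,-45],[0,0,-70],[0,0,-95],[0,0,-110],[0,0,-110]],"twist":[0,0,0,0,0,0,0,0]}'
python3 - <<'E'
from h import *
c=get_calibration("wrist");im=grab_frame("wrist");u,v=world2pix(c,[.512,-.231,.21]).astype(int)
u0,v0=max(0,min(u-100,312)),max(0,min(v-75,234));print(u0,v0);crop(im,u0,v0,200,150,4,"pics/w5.png")
E
```

```text
time: 15.73
ee_pos: [0.5141, -0.2329, 0.2852]
orientation: [0.002, 3.134, -0.003]
wrist_force: [1.4, -0.9, -0.3]
finger_gap: 0.0427
grip_force: 0.0
154 129
```

View pics/w5.png

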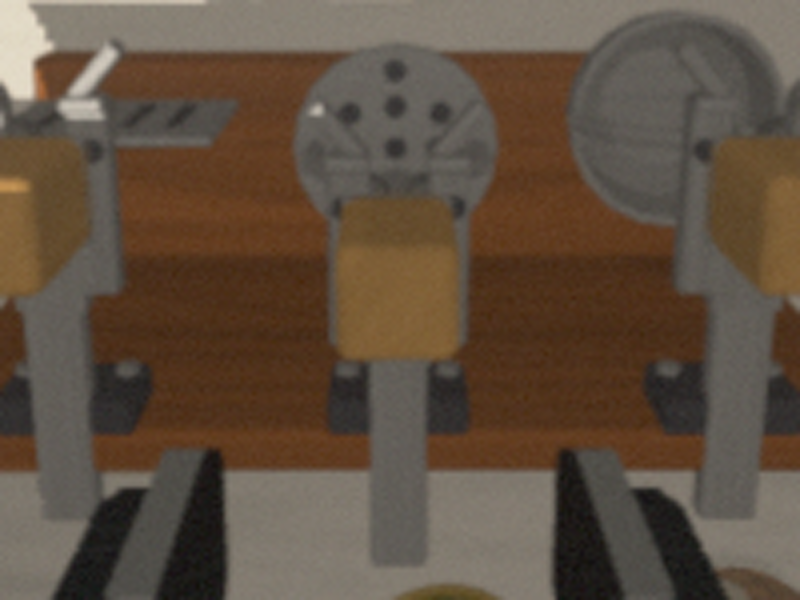

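The masher hangs upright on the middle hook, its handle centred at (398,280). The neighbouring tools are still hanging and the gripper is clear.

```bash
python3 -c "
from workcell import *
print(sign_off())"
```

```text
the job is handed in; nothing more can be done
None
```

I hung the masher on the middle hook, seated past the rollers and resting behind the lips, and handed the job in at about 16 s of robot time; the last picture showed turner and scoop still hanging, and the hand-in returned no verdict.

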